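Set both inlays of a turned lamp stem in the lever press

ROBOT

A 7-joint arm with a two-finger parallel gripper is mounted at the origin on the work surface; the furniture and walls round the work are solid. World frame = base frame: x ahead of the robot, y to its left, z up, the work surface at z = 0. Lengths are in m, angles in degrees, forces in N, time in s.
With the tool pointing down it reaches from about 0.425 to 0.95 m from the base axis. Payload 4.7 kg.
Tool frame: the origin (TCP) lies at the very end of the fingers, on their centre line; the grasp point (between the pads) lies 19 mm behind it; z points along the fingers, y is the direction in which the jaws open and shut (so a half turn about z gives the same grasp; the last joint's range is limited). The gripper opens to 85 mm and grips with 20 to 120 N. Pads are 22 mm wide; open, the fingers measure 114 mm over their backs; the gripper's body (76 mm by 85 mm) begins 54 mm behind the grasp point. The pads swing forward as they close: fully open they stand 13 mm farther back than shut.
Start: joints at [-69.036, 26.849, -2.785, 87.806, 1.381, 65.374, -4.715], TCP at [0.26, 0.623, 0.231] pointing down, gripper open.
Joint ranges: [-148.3, 148.3], [-19.14, 114.17], [-79.39, 73.82], [5.75, 140.21], [-59.74, 239.74], [12.07, 113.84], [-152.46, 152.46]. Speed limits (degrees/s): [147.25, 147.25, 180, 180, 180, 180, 180].

INTERFACE

Orientations are given as [roll, pitch, yaw] about the fixed x, y, z axes, in that order (R = Rz(yaw) Ry(pitch) Rx(roll)).
In Python, from rig import ctrl gives the robot as it stands. The module is installed in compiled form; this text tells all that it offers. Calls block until the motion is done:
- ctrl.move_pose(position, orientation): joint-space move of the TCP to a pose.
- ctrl.move_straight(position, rot=None, velocity=0.15): straight line of the TCP; rot=None keeps the orientation; velocity is the mean speed in m/s.
- ctrl.goto_joints(angles): joint-space move.
- ctrl.gripper_open() and ctrl.close_gripper(effort=None): open the fingers fully, or close them until they stop; effort is the grip in N (None keeps the last).
- ctrl.wait(seconds).
- ctrl.solve_ik(position, orientation): joint angles nearest the present ones, or None.
- ctrl.sense(): the state.
- ctrl.camera(name): name is "scene" or "top" or "wrist"; returns (picture, depth): 384x512x3 uint8, red, green, blue; 384x512 float32, m along the optical axis (not along the pixel's ray), 0 where there is no reading.
- ctrl.camera_params(name): a dict with "fx", "fy", "cx", "cy" (pixels), "R" (3x3) and "t" (3): a world point X has camera coordinates R X + t. Camera axes: x right, y down, z forward; pixel columns grow to the right and rows downward; lengths in m; the calibration is good to about 2 mm. A picture is of the moment at which its call begins: read the wrist's pose just before it. camera_params takes no time and is no camera call; for the wrist camera it gives the pose at the moment of the call.
A pose or a line that the arm cannot do raises ctrl.Unreachable and nothing moves.
- ctrl.job_done(): hands the job in, once; it reports no verdict.
The state is a dict: "time": time; "joints": joint angles; "qvel": joint speeds; "effort": joint torques, N m; "ee_pos": TCP position; "orientation": TCP orientation; "force": force on the tool from outside, world axes, zero at the start; "moment": the same for the moment, N m; "gripper_width": finger opening in m.
Only numpy, scipy, OpenCV 4.12 (cv2) and the standard library are available. Lean on these libraries where they do the work, as an engineer would, in place of code of your own. Each camera call takes 0.05 s, during which the arm holds its last target.

TASK

Use the lever press to set the two round white inlays of the wooden lamp stem that lies across its cork bed flush with the wood, one after the other: roll the stem along the bed until one inlay faces straight up, pull the lever down on it until it is flush, raise the lever, roll the stem half a turn and press the other. Keep the stem on the bed throughout; only the lever's soft face may press on the inlays, never the fingers. Finish with the stem lying on the bed, the lever swung well up and nothing else moved.

Things in the scene. Friction and masses are not known exactly. Their poses are not given: they have to be found in the camera images.
- press: Bench lever press with a green base 162 x 276 x 14 mm, fixed. Origin: on the desk under the middle of the base (3 mm off along -y); z up; y runs along the bed from the open end (-y, where the lever's grip comes down) to the hinge (+y). The stem lies on the bed with its axis along x and rolls along y; it can be pressed anywhere from y = -65 to +45 mm.
- bed (a point): Middle of the top of the brown cork bed, in the press at (0, -27, 17) mm; axes as the press. The bed is 130 mm wide in x between two aluminium side rails (6 mm thick, standing 10 mm above the bed), and runs 94 mm either way in y to two low end stops (4 mm above the bed).
- hinge (a point): Centre of the lever's hinge pin, in the press at (0, 105, 50) mm; the pin runs along the press's x, between two cheeks that span x = -24 to 24 mm, up to z = 62 mm.
- lever (a joint): Angle of the lever (rad): 0 is level, its soft underside then at z = 50 mm above the desk, which is just the height of the stem's waist lying on the bed; grows as the grip rises; 1.57 upright; at 1.9 it leans back against its stop over the hinge. It stays where it is left.
- grip (a point): Middle of the lever's wooden grip, a round bar 16 mm thick and 66 mm long along the press's x, held at both ends by 8 mm rods; 235 mm from the hinge along the lever, 8 mm above its underside. Between the grip and the flat bar of the lever (28 mm wide, 11 mm thick) is an opening 45 mm long and 60 mm wide for a finger.
- stem: Turned lamp stem of dark wood, 120 mm long, about 0.2 kg. Origin in the middle of its axis, x along the axis. It rolls on two round ends 40 mm in diameter and 20 mm long (half a turn = 63 mm of travel); between them is a waist 26 mm in diameter and 80 mm long. The inlays stand in the middle of the waist, half a turn apart; grasp the waist beside them, or an end.
- inlay_a: One white inlay, a round button 14 mm in diameter. Origin: middle of its outer face; its z axis points straight out of the stem (up when the inlay faces up).
- inlay_b: The same for the other inlay, half a turn round the stem from it.
- set_a (a joint): How far inlay a has been pressed in (m): 0 stands 5 mm proud of the waist, 0.005 flush. A tight fit, about 20 N; it stays where it is pressed to.
- set_b (a joint): The same for inlay b.
- tape_roll: Roll of masking tape, 83 mm wide, 19 mm high; bystander. Origin under its middle.
- jar_red: Small jar with a black lid, 49 mm wide, 59 mm high; bystander. Origin under its middle.
- jar_aqua: Larger jar, 55 mm wide, 74 mm high; bystander. Origin under its middle.
- tile_dish: Round dish of tiles, 102 mm wide, 26 mm high; bystander. Origin under its middle.
There are look-alikes about, which are no part of the job. There is more than one size of the stem; the job needs the larger.

How it is judged (in metres and radians):
On the way, in this order (a step that is already met when the one before it is completed fails the run):
1. one inlay is flush (within 1 mm) with the lever down on it, the other still stands proud (value of joint lever below 0.06 rad and ((value of joint set_a above 0.004 m and value of joint set_b below 0.002 m) or (value of joint set_b above 0.004 m and value of joint set_a below 0.002 m))), for 0.1 s.
2. the stem has been turned half over, so that the other inlay, still proud, faces up (((value of joint set_b below 0.002 m and angle between inlay_b's own z axis and vertical below 0.4 rad) or (value of joint set_a below 0.002 m and angle between inlay_a's own z axis and vertical below 0.4 rad))), for 0.1 s.
3. both inlays are flush (within 1 mm) with the lever down (value of joint lever below 0.06 rad and value of joint each of set_a, set_b above 0.004 m), for 0.1 s.
At the end, for the whole second after the job is handed in: Both inlays are pressed in to within 1 mm of flush, the stem lies at rest on the cork bed between the side rails (its middle within 12 mm of the bed's middle line, its axis 37 mm above the desk within 4 mm), and the lever is raised by more than 1 rad (57 degrees) (value of joint each of set_a, set_b above 0.004 m and value of joint lever above 1 rad and x of stem in the frame of press between -0.012 and 0.012 m and y of stem in the frame of press between -0.12 and 0.065 m and z of stem in the frame of press between 0.033 and 0.041 m and linear speed of stem below 0.02 m/s); the robot touches nothing.
It fails at once if the stem is lifted off the bed (its axis more than 20 mm above where it rolls) (z of stem in the frame of press above 0.057 m).
It fails at once if the fingers press on an inlay (over 6 N) (contact force between the fingers and inlay_a above 6 N or contact force between the fingers and inlay_b above 6 N).
It fails at once if a bystander (tape, jar or dish) is moved by more than 3 cm (distance of any of tape_roll, jar_red, jar_aqua, tile_dish from where it was at the start of the episode above 0.03 m).
It also fails if it takes over 72 s, if anything falls off the work surface, if the arm or the gripper's body presses on something with over 40 N, if the wrist force passes 120 N, or if a joint passes its speed limit or range.

## Working session

There is one attempt and no reset: what is moved stays moved. The work goes in short steps, each a Python script; the robot and the scene stay as the last script left them, time stands still between calls to the robot, and variables do not carry over. Pictures are saved under pics/ and viewed, and the job is handed in when it is done.

```bash
mkdir -p pics
python3 - <<'E'
from rig import ctrl
import cv2, numpy as np
for n in ("scene","top","wrist"):
    p=ctrl.camera_params(n); 
    im,d=ctrl.camera(n)
    cv2.imwrite(f"pics/{n}0.png",cv2.cvtColor(im,cv2.COLOR_RGB2BGR)); np.savez(f"{n}0.npz",im=im,d=d,**p)
    print(n,p["fx"],p["cx"],p["cy"],np.round(-p["R"].T@p["t"],3),np.round(p["R"],2).tolist())
s=ctrl.sense();print(s)
E
```

```text
scene 400.4503976219201 254.10683885732786 189.88626203918952 [-0.214 -0.734  0.681] [[0.71, -0.7, -0.01], [-0.35, -0.34, -0.87], [0.61, 0.62, -0.49]]
top 418.9359253183641 259.69908242293747 189.3574576294038 [0.365 0.015 1.147] [[0.02, -1.0, 0.01], [-0.99, -0.02, -0.16], [0.16, -0.01, -0.99]]
wrist 309.8666903367431 257.68714273524057 193.3183079408083 [0.184 0.654 0.373] [[0.38, 0.92, -0.0], [0.88, -0.36, 0.31], [0.29, -0.12, -0.95]]
{'time': 0.15, 'joints': array([-69.03676768,  26.8873511 ,  -2.78481803,  87.85756107,
         1.38077545,  65.37292475,  -4.71491382]), 'qvel': array([ 0.0225437 , -0.05140136, -0.04328128, -0.18912298, -0.0010046 ,
       -0.08593376,  0.08486465]), 'effort': array([ 1.65099659e-04, -5.10764408e+01, -4.66790074e-02, -2.37980497e+01,
        1.08146336e-02,  5.34471401e-03,  2.28154460e-05]), 'ee_pos': array([0.25941803, 0.6226922 , 0.23049799]), 'orientation': array([-1.79915728e+02,  2.24008617e-03,  1.57383351e+02]), 'force': array([ 0.34086394, -0.51959539,  0.34073531]), 'moment': array([-0.0492302 ,  0.01079683, -0.01186147]), 'gripper_width': 0.08545673518952081}
```

View pics/scene0.png

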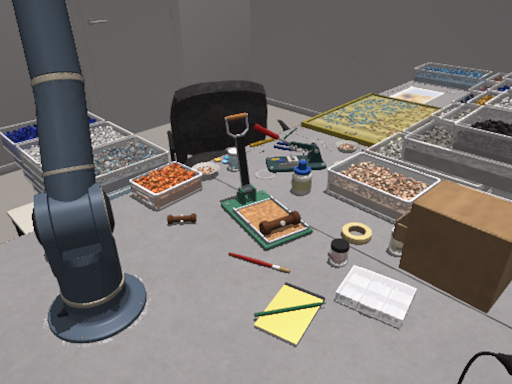

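View pics/top0.png

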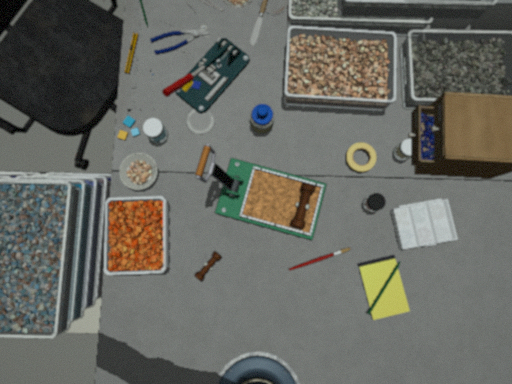

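View pics/wrist0.png

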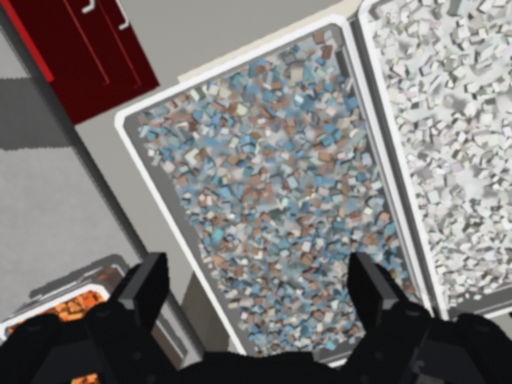

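```bash
cat > h.py <<'E'
import numpy as np, cv2
def load(n): return np.load(n)
def pts(z):
    d=z["d"]; v,u=np.mgrid[0:d.shape[0],0:d.shape[1]]
    c=np.stack([(u-z["cx"])/z["fx"]*d,(v-z["cy"])/z["fy"]*d,d],-1)
    return (c-z["t"])@z["R"]   # R^T(c-t)
E
python3 - <<'E'
from h import *
z=load("top0.npz"); P=pts(z); im=z["im"]
hsv=cv2.cvtColor(im,cv2.COLOR_RGB2HSV)
m=(hsv[...,0]>50)&(hsv[...,0]<90)&(hsv[...,1]>100)
m[:150]=0;m[245:]=0;m[:,:200]=0;m[:,335:]=0
v,u=np.nonzero(m);print(len(v))
q=P[m];print(np.percentile(q[:,2],[5,50,95]))
r=cv2.minAreaRect(np.stack([u,v],-1).astype(np.float32));print(r,cv2.boxPoints(r))
q=q[(abs(q[:,2]-.014)<.008)]
r=cv2.minAreaRect((q[:,:2]*1000).astype(np.float32));print(r,cv2.boxPoints(r))
cv2.imwrite("pics/c1.png",cv2.cvtColor(cv2.resize(im[140:250,180:340],None,fx=5,fy=5,interpolation=cv2.INTER_CUBIC),cv2.COLOR_RGB2BGR))
z=load("scene0.npz");im=z["im"]
cv2.imwrite("pics/c2.png",cv2.cvtColor(cv2.resize(im[100:260,150:350],None,fx=4,fy=3.7,interpolation=cv2.INTER_CUBIC),cv2.COLOR_RGB2BGR))
E
```

```text
1260
[0.01012065 0.01388578 0.06254207]
((265.1192321777344, 196.89613342285156), (111.03553771972656, 57.62270736694336), 15.255120277404785) [[203.97691 210.0846 ]
 [219.13847 154.49228]
 [326.26154 183.70767]
 [311.09998 239.29999]]
((521.0171508789062, -21.883331298828125), (271.6133117675781, 158.81234741210938), 76.01934051513672) [[ 411.15308 -134.48296]
 [ 565.261   -172.85112]
 [ 630.8812    90.71629]
 [ 476.77332  129.08446]]
```

View pics/c1.png

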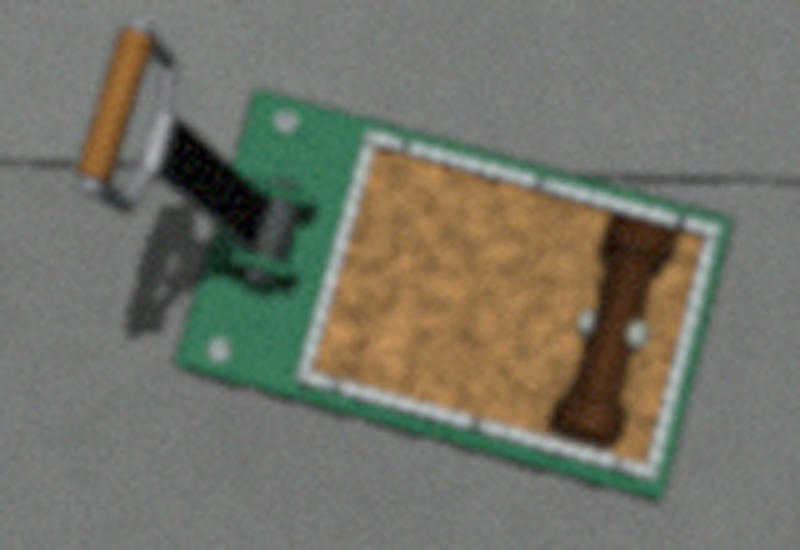

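View pics/c2.png

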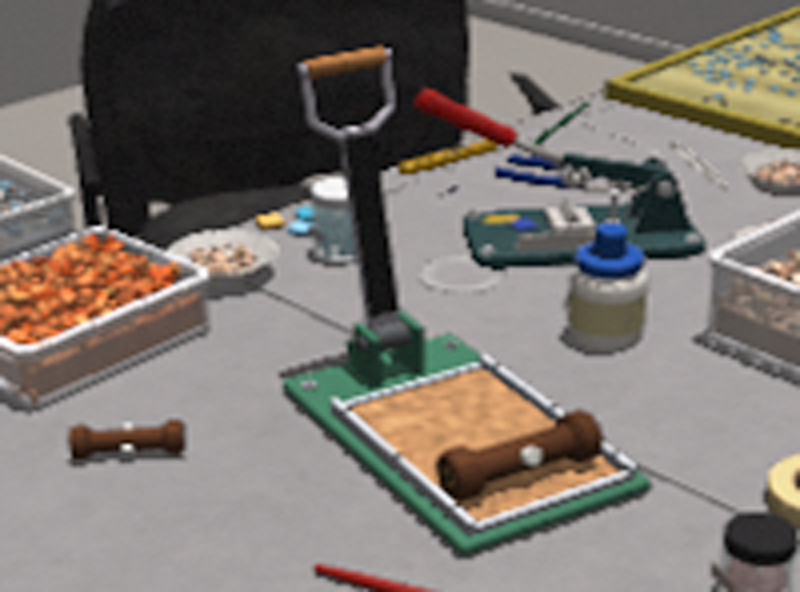

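```bash
cat >> h.py <<'E'
def ray(z,u,v,h):
    c=-z["R"].T@z["t"]; d=z["R"].T@np.array([(u-z["cx"])/z["fx"],(v-z["cy"])/z["fy"],1.])
    return c+d*(h-c[2])/d[2]
def proj(z,X):
    c=np.atleast_2d(X)@z["R"].T+z["t"]; return np.stack([c[:,0]/c[:,2]*z["fx"]+z["cx"],c[:,1]/c[:,2]*z["fy"]+z["cy"]],-1)
E
python3 - <<'E'
from h import *
z=load("top0.npz")
A=[(231,158.4),(216,213.6),(326,183),(312,239.4)]
W=np.array([ray(z,u+0,v,.014) for u,v in A]);print(W.round(4))
# press-frame corners: hinge end y=+? base centre at press y=-(-3)
from scipy.optimize import least_squares
for yo in (3,-3):
  best=None
  loc={0:(1,1),1:(-1,1),2:(1,-1),3:(-1,-1)}
  L=np.array([[loc[i][0]*.081,loc[i][1]*.138+yo*1e-3] for i in range(4)])
  f=lambda p:((np.array([[np.cos(p[2]),-np.sin(p[2])],[np.sin(p[2]),np.cos(p[2])]])@L.T).T+p[:2]-W[:,:2]).ravel()
  r=least_squares(f,[.52,-.02,0.25]);print(yo,r.x,np.degrees(r.x[2]),f(r.x).round(4))
# bed centre via rails corner interior (white frame outer corners)
c=[(370,130),(722,226),(305,380),(655,478)]
print(np.array([ray(z,u/5+180-.4,v/5+140-.4,.027) for u,v in c]).mean(0))
for n,(u,v) in dict(e1=(645,230),e2=(588,425),i1=(587,322),i2=(637,333)).items(): print(n,ray(z,u/5+180-.4,v/5+140-.4,.037))
print(pts(z)[150:180,190:230][ (pts(z)[150:180,190:230][...,2]>.2)].mean(0))
E
```

```text
[[ 0.6289  0.0893  0.014 ]
 [ 0.4747  0.1247  0.014 ]
 [ 0.5663 -0.1739  0.014 ]
 [ 0.4113 -0.136   0.014 ]]
3 [ 0.51960445 -0.02688845 -0.23502895] -13.466167062954673 [ 0.0023  0.002  -0.001   0.0044  0.0006 -0.0031 -0.0019 -0.0033]
-3 [ 0.52100168 -0.0210534  -0.23502895] -13.466167053773367 [ 0.0023  0.002  -0.001   0.0044  0.0006 -0.0031 -0.0019 -0.0033]
[ 0.51441828 -0.05331106  0.027     ]
e1 [ 0.55396964 -0.12323753  0.037     ]
e2 [ 0.44842056 -0.09352945  0.037     ]
i1 [ 0.50337116 -0.09248452  0.037     ]
i2 [ 0.49811433 -0.11924388  0.037     ]
[0.55267231 0.12445739 0.26959635]
```

```bash
cat >> h.py <<'E'
O=np.array([.5196,-.0269,0.]); YAW=-13.47
cs,sn=np.cos(np.radians(YAW)),np.sin(np.radians(YAW))
RP=np.array([[cs,-sn,0],[sn,cs,0],[0,0,1]])
def W(x,y,z): return O+RP@np.array([x,y,z])
def Pp(X): return (np.asarray(X)-O)@RP
def ori(roll=0): # tool down, jaws along press y, camera towards robot
    return [180,0,YAW+180]
def snap(ctrl,cam,name,crop=None,f=1):
    p=ctrl.camera_params(cam); im,d=ctrl.camera(cam)
    np.savez(name+".npz",im=im,d=d,**p)
    if crop: im=im[crop[1]:crop[3],crop[0]:crop[2]]
    cv2.imwrite(f"pics/{name}.png",cv2.cvtColor(cv2.resize(im,None,fx=f,fy=f,interpolation=cv2.INTER_CUBIC),cv2.COLOR_RGB2BGR))
E
python3 - <<'E'
from rig import ctrl
from h import *
p=ctrl.sense()["ee_pos"]
for a in [W(-.033,-.07,.26),W(0,.15,.265),W(0,-.13,.045),W(.025,-.115,.035),W(.025,.02,.035)]:
    print(np.round(a,3), ctrl.solve_ik(a,ori()), ctrl.solve_ik(a,[180,0,YAW]))
E
```

```text
[ 0.471 -0.087  0.26 ] [-26.7110917    6.86128027  35.68488426 113.02945872  -4.54970408
  61.4644418   87.48584534] [-39.96934642   8.04129321  51.15754129 113.5356225   -7.11587903
  61.58667675 -89.15919076]
[0.555 0.119 0.265] [-27.60703352  15.09645052  13.87806448 101.1188171   -3.97668845
  64.26020434  64.0689591 ] [ -47.99620805   17.41100185   40.12493455  102.19282169  -12.30126427
   64.83899025 -107.36296207]
[ 0.489 -0.153  0.045] [ -5.2757308   27.70888323  22.83398629 120.05418119 -18.11192458
  35.48084248 106.61257633] [-28.46099591  38.83647494  56.5252614  121.19332666 -47.0354031
  45.62786884 -45.3581718 ]
[ 0.517 -0.145  0.035] [ -5.06572878  30.14988664  20.94535342 117.07377813 -17.882675
  35.78290041 104.44633757] [-23.14977257  37.04213821  46.54715863 118.02555391 -40.61606767
  42.20318798 -54.07862662]
[ 0.549 -0.013  0.035] [-11.45240112  29.92097513  10.91618115 115.06197125  -9.28718439
  35.82531213  82.11993237] [-28.99393625  33.76680095  34.61825797 116.05579398 -30.04597109
  39.09782687 -78.43859212]
```

Run:
```python
from rig import ctrl
from h import *
s=ctrl.sense(); p=s["ee_pos"]; 
ctrl.move_straight([p[0],p[1],.40],velocity=.3)
ctrl.move_pose(W(-.033,-.07,.40),ori())
ctrl.close_gripper(20)
ctrl.move_straight(W(-.033,-.07,.26),velocity=.3)
print(ctrl.sense()["time"],ctrl.sense()["gripper_width"])
snap(ctrl,"wrist","w1")
```

```text
4.8583 0.00019660287675156665
```

View pics/w1.png

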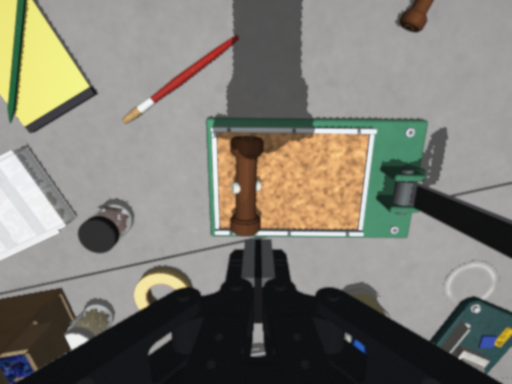

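```bash
cat >> h.py <<'E'
def overlay(name,y,x,phi,crop,f,yaw=0):
    z=load(name+".npz"); im=z["im"][crop[1]:crop[3],crop[0]:crop[2]]
    im=cv2.cvtColor(cv2.resize(im,None,fx=f,fy=f,interpolation=cv2.INTER_CUBIC),cv2.COLOR_RGB2BGR)
    def ln(Ps,col):
        q=proj(z,np.array([W(*p) for p in Ps])); q=((q+.5-np.array(crop[:2]))*f).astype(np.int32)
        cv2.polylines(im,[q.reshape(-1,1,2)],False,col,1)
    ln([(sx*.081,.003+sy*.138,.014) for sx,sy in [(1,1),(1,-1),(-1,-1),(-1,1),(1,1)]],(255,0,255))
    ln([(sx*.065,-.027+sy*.094,.027 if 0 else .020) for sx,sy in [(1,1),(1,-1),(-1,-1),(-1,1),(1,1)]],(0,255,255))
    for x0,x1,r in [(-.06,-.04,.02),(-.04,.04,.013),(.04,.06,.02)]:
        ln([(x+x0,y-r+yaw*x0,.037),(x+x1,y-r+yaw*x1,.037),(x+x1,y+r+yaw*x1,.037),(x+x0,y+r+yaw*x0,.037),(x+x0,y-r+yaw*x0,.037)],(255,255,0))
    for s,c in ((1,(0,0,255)),(-1,(255,0,0))):   # phi: angle of inlay from up, towards +y
        n=np.array([0,np.sin(phi),np.cos(phi)])*s; t=np.array([0,np.cos(phi),-np.sin(phi)])
        ln([tuple(np.array([x,y,.037])+n*.018+.007*(np.array([1,0,0])*np.cos(k)+t*np.sin(k))) for k in np.linspace(0,6.3,25)],c)
    cv2.imwrite(f"pics/{name}_o.png",im)
E
python3 - <<'E'
from h import *
overlay("w1",-.084,.001,np.pi/2,(200,105,440,245),3.3,yaw=-.035)
z=load("w1.npz");P=pts(z);Q=Pp(P.reshape(-1,3)).reshape(P.shape)
m=(abs(Q[...,0])<.055)&(Q[...,1]>-.115)&(Q[...,1]<-.05)
# stem end crest
for lo,hi in((-.06,-.042),(.042,.06)):
  k=m*0+((Q[...,0]>lo)&(Q[...,0]<hi)&(Q[...,1]>-.118)&(Q[...,1]<-.04)&(Q[...,2]>.04)); q=Q[k>0]; print(lo,len(q),q[:,1].mean(),q[:,1].min(),q[:,1].max(),q[:,2].max())
E
```

```text
-0.06 18321 -0.07807511426972912 -0.11799829153234673 -0.040000690787844566 0.35104955037917346
0.042 335 -0.08557923302670925 -0.10516834794376365 -0.06717022043174928 0.05875714075168315
```

View pics/w1_o.png

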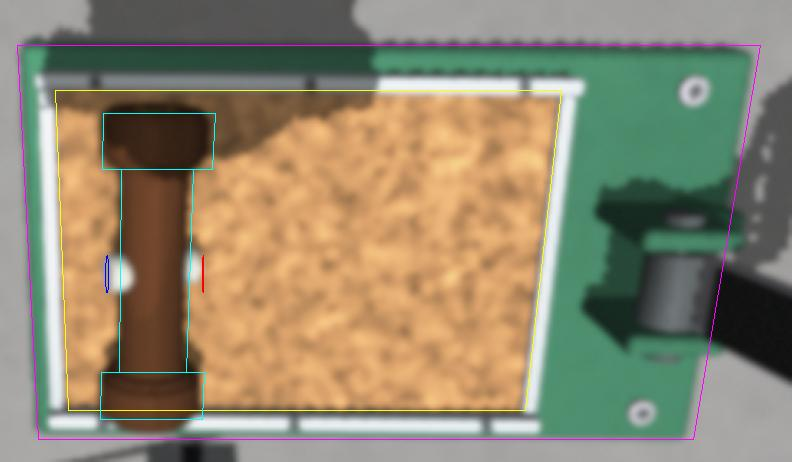

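Run:
```python
from h import *
ims=[]
for d in (-45,-55,-65):
    overlay("w1",-.083,.000,np.radians(d),(220,150,280,220),6,yaw=-.035); ims.append(cv2.imread("pics/w1_o.png"))
    overlay("scene0",-.083,.000,np.radians(d),(250,195,310,250),6,yaw=-.035); ims.append(cv2.imread("pics/scene0_o.png")) 
h=max(i.shape[0] for i in ims); ims=[cv2.copyMakeBorder(i,0,h-i.shape[0],0,0,0) for i in ims]
a=np.vstack([np.hstack(ims[0::2]),np.hstack(ims[1::2])]); print(a.shape); cv2.imwrite("pics/cmp1.png",cv2.resize(a,None,fx=.71,fy=.71,interpolation=cv2.INTER_AREA))
```

```text
(840, 1080, 3)
```

View pics/cmp1.png

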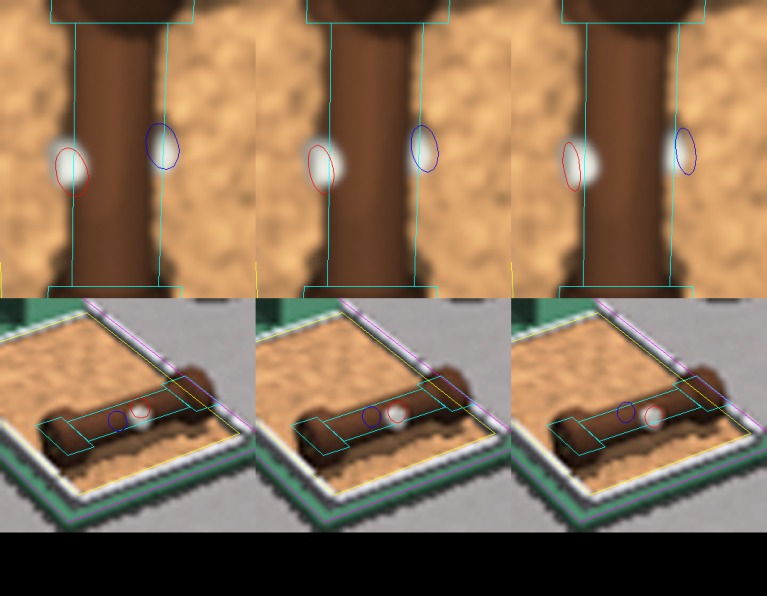

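Run:
```python
from rig import ctrl
from h import *
ctrl.move_straight(W(.027,-.118,.12),rot=ori(),velocity=.3)
ctrl.move_straight(W(.027,-.118,.033),velocity=.15)
f0=ctrl.sense()["force"]
ctrl.move_straight(W(.027,-.082,.033),velocity=.05)
s=ctrl.sense();print(s["time"],f0,s["force"],Pp(s["ee_pos"]))
snap(ctrl,"wrist","w2"); snap(ctrl,"scene","s2",(200,150,330,250),5)
```

```text
7.1917 [ 0.190336    0.04855687 -0.2027591 ] [-0.12214651 -0.0118262  -0.14637849] [ 0.0269081  -0.08226885  0.03296005]
```

View pics/w2.png

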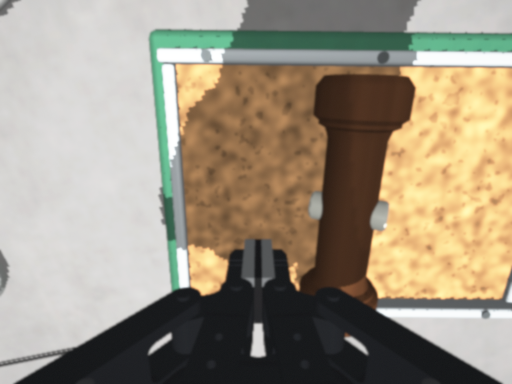

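View pics/s2.png

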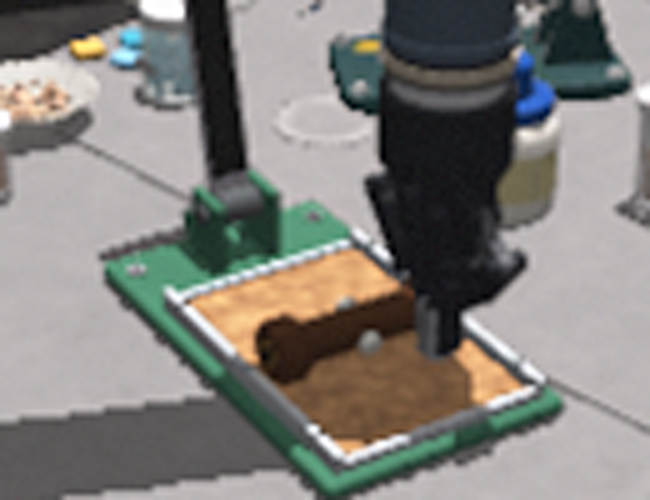

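Run:
```python
from h import *
z=load("w2.npz")
for u,v in [(316,95),(412,95),(322,180),(379,180),(318,260),(367,260),(316,206),(379,216)]: print((u,v),Pp(ray(z,u,v,.037)).round(4))
ims=[]
for d in (-20,-35,-50,):
    overlay("w2",-.040,.000,np.radians(d),(280,60,440,310),3.,yaw=-.07); ims.append(cv2.imread("pics/w2_o.png")[:,:266*2])
cv2.imwrite("pics/cmp2.png",cv2.resize(np.hstack(ims),None,fx=.55,fy=.7))
```

```text
(316, 95) [-0.0526 -0.0572  0.037 ]
(412, 95) [-0.0526 -0.0163  0.037 ]
(322, 180) [-0.0149 -0.0522  0.037 ]
(379, 180) [-0.015  -0.0257  0.037 ]
(318, 260) [ 0.0272 -0.0515  0.037 ]
(367, 260) [ 0.0272 -0.0266  0.037 ]
(316, 206) [-0.002  -0.0542  0.037 ]
(379, 216) [ 0.0031 -0.0235  0.037 ]
```

View pics/cmp2.png

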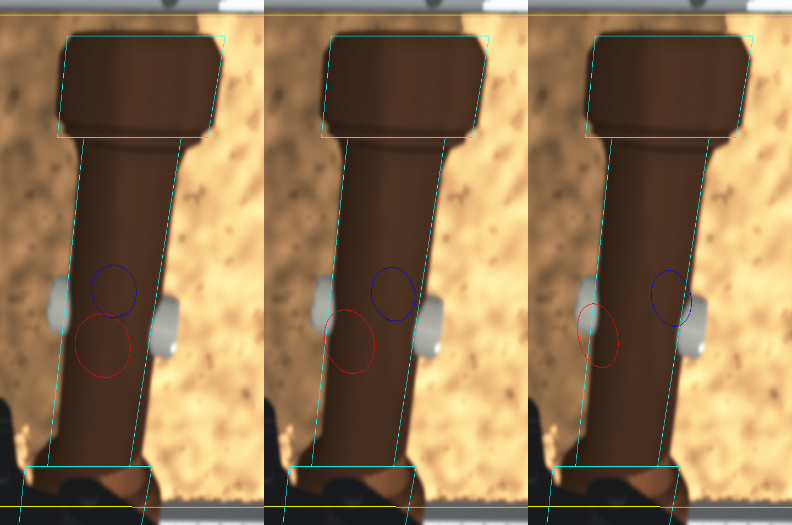

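Run:
```python
from rig import ctrl
from h import *
ctrl.move_straight(W(.0,-.085,.10),velocity=.3)
ctrl.gripper_open()
ctrl.move_straight(W(-.028,-.0385,.10),velocity=.3)
ctrl.move_straight(W(-.028,-.0385,.024),velocity=.15)
s=ctrl.sense();print(s["time"],s["force"])
snap(ctrl,"wrist","w3")
```

```text
9.4583 [ 0.91808918 -0.47593494  0.73230298]
```

View pics/w3.png

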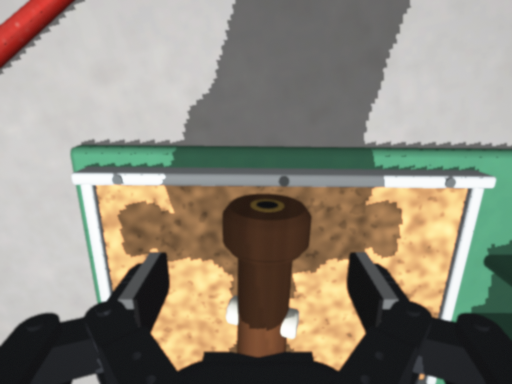

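Run:
```python
from rig import ctrl
from h import *
ctrl.close_gripper(25)
s=ctrl.sense();print(s["time"],s["force"],s["gripper_width"])
ctrl.move_straight(W(-.028,-.0385,.028),velocity=.05)
ctrl.move_straight(W(-.028,-.0185,.028),velocity=.08)
ctrl.move_straight(W(-.028,-.0185,.0235),velocity=.05)
ctrl.gripper_open()
s=ctrl.sense();print(s["time"],s["force"],s["gripper_width"])
snap(ctrl,"wrist","w4")
```

```text
10.0833 [-0.54338858  2.07177364  4.60056272] 0.02535564488676969
11.6 [-0.3923223   0.09787206 -0.61241415] 0.08528539395041326
```

View pics/w4.png

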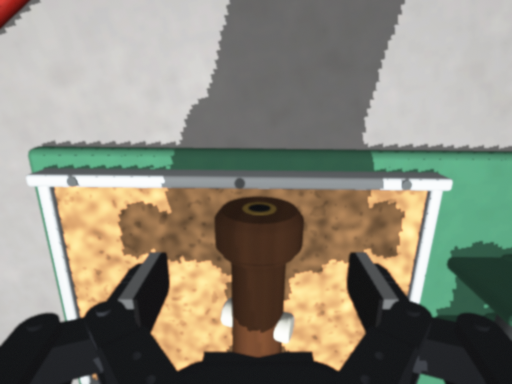

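Run:
```python
from rig import ctrl
from h import *
ctrl.move_straight(W(-.028,-.0185,.016),velocity=.1)
ctrl.move_straight(W(-.028,-.045,.016),velocity=.08)
ctrl.move_straight(W(-.028,-.064,.016),velocity=.025)
s=ctrl.sense();print(s["time"],s["force"],s["gripper_width"])
ctrl.wait(.3)
ctrl.move_straight(W(-.05,-.06,.10),velocity=.3)
snap(ctrl,"wrist","w5")
s=ctrl.sense();print(s["time"],s["force"],s["gripper_width"])
```

```text
13.2917 [ 0.13255022  0.25306358 -1.26454215] 0.08548604669459779
14.0833 [ 0.3996487   0.18988688 -0.31726189] 0.08586867263171351
```

View pics/w5.png

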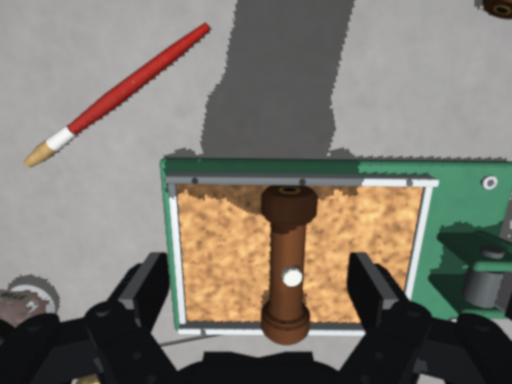

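```bash
cat >> h.py <<'E'
def meas(name):
    z=load(name+".npz"); im=z["im"]; hsv=cv2.cvtColor(im,cv2.COLOR_RGB2HSV)
    def rowsedges(x):
        # sample along y at press x, plane z=.037; dark brown = stem
        ys=np.arange(-.118,.062,.0005); q=proj(z,np.array([W(x,y,.037) for y in ys]))
        v=cv2.remap(im.astype(np.float32),q[:,0].astype(np.float32).reshape(1,-1),q[:,1].astype(np.float32).reshape(1,-1),cv2.INTER_LINEAR)[0]
        return ys,v
    for x in (-.03,-.02,-.014,.014,.02,.03):
        ys,v=rowsedges(x); g=v[:,0]; m=g<0.62*np.median(g)
        n,l,st,c=cv2.connectedComponentsWithStats(m.astype(np.uint8).reshape(1,-1))
        i=1+np.argmax(st[1:,4]) if n>1 else 0; print("x",x,"edges",ys[st[i,0]].round(4),ys[min(st[i,0]+st[i,2]-1,len(ys)-1)].round(4),"mid",(ys[st[i,0]]+st[i,2]*.00025).round(4))
    c=proj(z,W(0,-.0,.05))[0]
    m=((hsv[...,1]<40)&(hsv[...,2]>110)).astype(np.uint8)
    n,l,st,ce=cv2.connectedComponentsWithStats(m)
    for i in range(1,n):
        q=Pp(ray(z,*ce[i],.055))
        if abs(q[0])<.02 and -.115<q[1]<.06: print("white",ce[i].round(1),st[i,4],q.round(4))
E
python3 - <<'E'
from h import *
meas("w5")
overlay("w5",-.044,.00,np.radians(5),(160,150,440,350),2.8)
E
```

```text
x -0.03 edges -0.05 -0.0245 mid -0.037
x -0.02 edges -0.0495 -0.025 mid -0.037
x -0.014 edges -0.05 -0.0245 mid -0.037
x 0.014 edges 0.01 0.0515 mid 0.031
x 0.02 edges 0.012 0.0565 mid 0.0345
x 0.03 edges 0.017 0.0615 mid 0.0395
white [291.9 276.8] 283 [-0.0067 -0.035   0.055 ]
white [387.5 303.2] 37 [0.0154 0.0353 0.055 ]
```

View pics/w5_o.png

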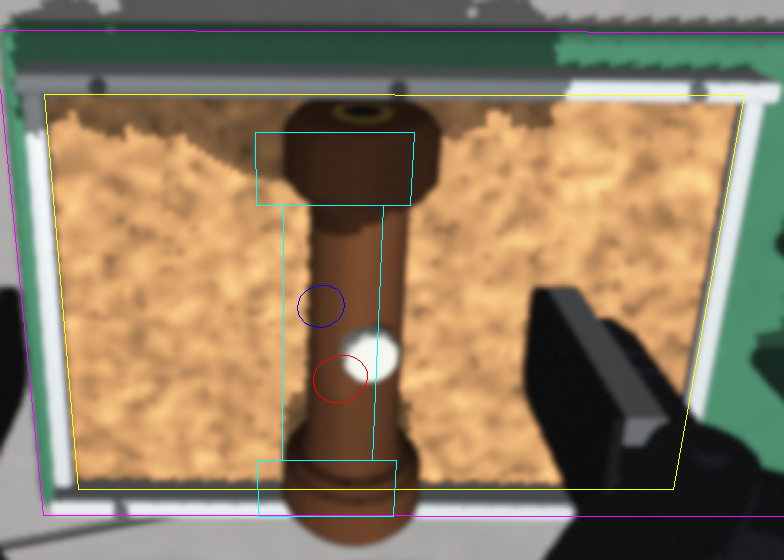

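Run:
```python
from h import *
z=load("top0.npz");P=Pp(pts(z).reshape(-1,3)).reshape(384,512,3);hsv=cv2.cvtColor(z["im"],cv2.COLOR_RGB2HSV)
m=np.zeros((384,512),bool);m[140:190,190:225]=1
m&=(hsv[...,0]>5)&(hsv[...,0]<25)&(hsv[...,1]>110)
q=P[m];print(len(q),np.median(q,0),q.min(0),q.max(0))
u=np.argwhere(m).mean(0);print(u)
for a in np.arange(1.5,1.95,.05):
    g=(0,.105-.235*np.cos(a)+.008*np.sin(a),.05+.235*np.sin(a)+.008*np.cos(a))
    print(round(a,2),np.round(g,4),proj(z,W(*g)).round(1),proj(load("scene0.npz"),W(*g)).round(1))
z=load("scene0.npz");hsv=cv2.cvtColor(z["im"],cv2.COLOR_RGB2HSV);m=np.zeros((384,512),bool);m[105:125,215:255]=1
m&=(hsv[...,0]>5)&(hsv[...,0]<25)&(hsv[...,1]>110);print(np.argwhere(m).mean(0),m.sum())
```

```text
185 [0.00216943 0.16253504 0.28438476] [-0.02910464  0.12943868  0.1534034 ] [0.03423605 0.17006569 0.28952652]
[160.97297297 203.18378378]
1.5 [0.     0.0964 0.285 ] [[232.9 169.4]] [[246.2 120.6]]
1.55 [0.     0.1081 0.2851] [[227.5 168. ]] [[244.1 119.4]]
1.6 [0.     0.1199 0.2847] [[222.1 166.6]] [[242.1 118.4]]
1.65 [0.     0.1316 0.2836] [[216.8 165.3]] [[240.1 117.6]]
1.7 [0.     0.1432 0.282 ] [[211.5 164.1]] [[238.2 117. ]]
1.75 [0.     0.1548 0.2798] [[206.4 163. ]] [[236.4 116.7]]
1.8 [0.     0.1662 0.277 ] [[201.3 161.9]] [[234.5 116.5]]
1.85 [0.     0.1775 0.2737] [[196.4 160.9]] [[232.8 116.5]]
1.9 [0.     0.1885 0.2698] [[191.7 160. ]] [[231.1 116.7]]
[116.19230769 235.88461538] 104
```

```bash
cat >> h.py <<'E'
DZ=-.012
def grip(a): return np.array([0,.105-.235*np.cos(a)+.008*np.sin(a),.05+.235*np.sin(a)+.008*np.cos(a)])
def gt(a,off=(0,0,0)): g=grip(a)+np.array(off); return W(g[0],g[1],g[2]+DZ)
E
python3 - <<'E'
from rig import ctrl
from h import *
print(ctrl.solve_ik(gt(1.77),ori()),ctrl.solve_ik(gt(0),ori()))
ctrl.move_straight(W(-.02,-.06,.36),velocity=.4)
g=grip(1.77)
ctrl.move_straight(W(0,g[1],.36),velocity=.4)
ctrl.move_straight(gt(1.77),velocity=.2)
s=ctrl.sense();print(s["time"],s["force"]); 
snap(ctrl,"wrist","w6"); snap(ctrl,"scene","s6",(180,60,310,160),5)
E
```

```text
[-55.60288241  19.92396979  50.11668102 101.85376354 -16.6349152
  65.98521975  76.22805165] [-14.67062717  30.12752694  35.42988706 120.52294332 -28.4355281
  37.66644118 116.66694656]
16.2083 [-0.58152557  0.24845694  0.81344627]
```

View pics/w6.png

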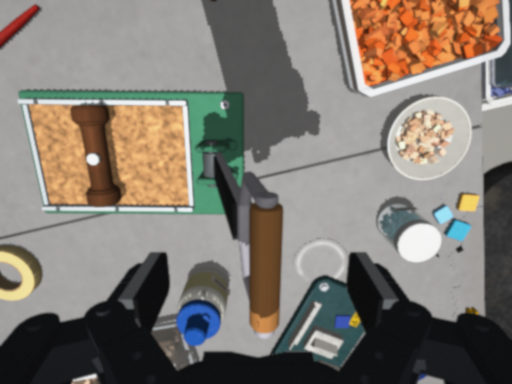

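View pics/s6.png

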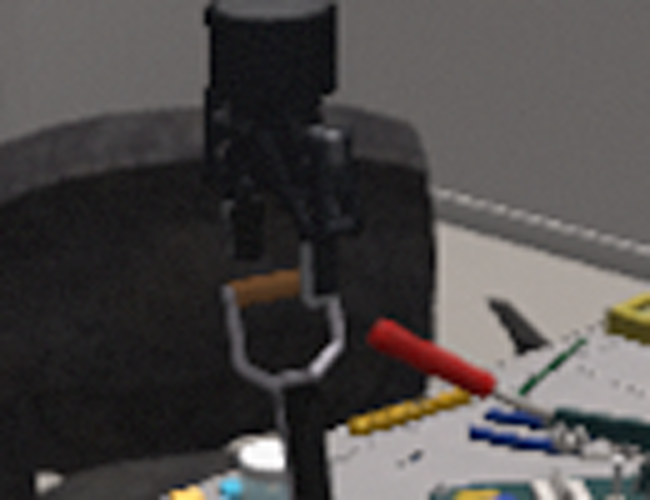

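Run:
```python
from rig import ctrl
from h import *
ctrl.close_gripper(60)
s=ctrl.sense();print(s["time"],s["force"],s["gripper_width"])
for a in list(np.linspace(1.77,.1,13)[1:]):
    ctrl.move_straight(gt(a),velocity=.18)
    s=ctrl.sense();print(round(a,2),s["time"],s["force"].round(1),s["gripper_width"].round(4),(Pp(s["ee_pos"])-grip(a)).round(4))
    if np.linalg.norm(s["force"])>60: break
```

```text
16.9583 [-0.41766244  1.9205075   2.76863408] 0.01393461518914555Traceback (most recent call last):
  File "<stdin>", line 7, in <module>
AttributeError: 'float' object has no attribute 'round'
```

Run:
```python
from rig import ctrl
from h import *
for a in list(np.linspace(1.77,.1,13)[2:]):
    ctrl.move_straight(gt(a),velocity=.18)
    s=ctrl.sense();print(round(a,2),round(s["time"],2),s["force"].round(1),round(s["gripper_width"],4),(Pp(s["ee_pos"])-grip(a)).round(4))
    if np.linalg.norm(s["force"])>60: break
snap(ctrl,"scene","s7",(180,120,330,250),5)
```

```text
1.49 17.62 [-4.9  1.5 10.9] 0.0135 [-0.0005 -0.0009 -0.0105]
1.35 17.96 [-6.5 -2.2  9. ] 0.0141 [-0.0013 -0.0031 -0.0116]
1.21 18.29 [-7.3 -2.1  8. ] 0.0138 [-0.0018 -0.0035 -0.0121]
1.07 18.62 [-6.2 -4.3  6.4] 0.0135 [-0.0014 -0.0025 -0.0121]
0.94 18.96 [-7.6 -3.7  3.7] 0.0136 [-0.002  -0.0025 -0.0127]
0.8 19.29 [-5.9 -3.4  1.3] 0.0136 [-0.0024 -0.0014 -0.013 ]
0.66 19.62 [-7.4 -2.9  0.8] 0.0135 [-0.002  -0.001  -0.0127]
0.52 19.96 [-7.5 -3.9 -2. ] 0.0137 [-0.0024 -0.0011 -0.0132]
0.38 20.29 [-6.7 -3.  -2.3] 0.0134 [-0.0028 -0.0007 -0.0135]
0.24 20.62 [-8.1 -3.2  0.4] 0.0135 [-0.0027 -0.0004 -0.0133]
0.1 20.96 [-8.9 -3.2 -0.7] 0.0134 [-0.0028 -0.0004 -0.0135]
```

View pics/s7.png

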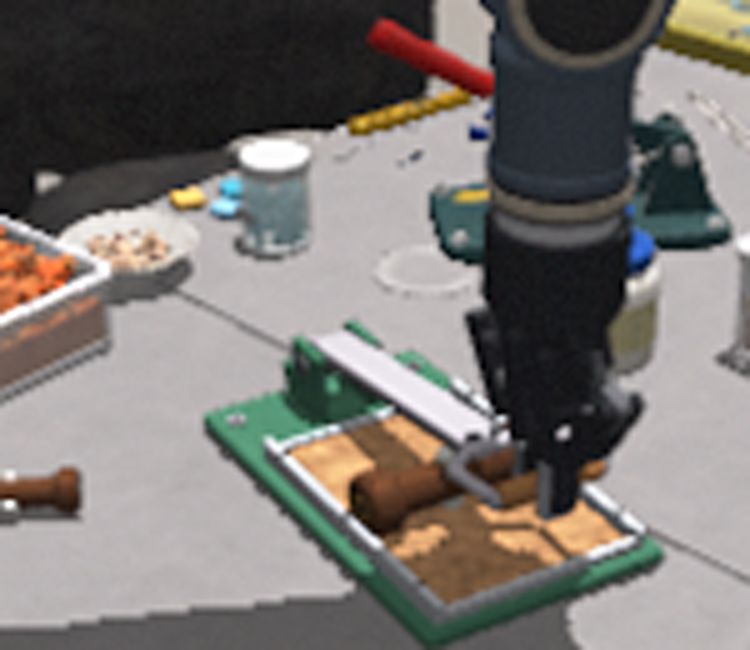

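Run:
```python
from rig import ctrl
from h import *
for a in [.06,.04,.03,.02,.01,0,-.006,-.012,-.018,-.024,-.03]:
    ctrl.move_straight(gt(a),velocity=.06)
    s=ctrl.sense();print(round(a,3),round(s["time"],2),s["force"].round(1),(Pp(s["ee_pos"])-grip(0)).round(4))
    if s["force"][2]>55: break
```

```text
0.06 21.32 [-7.8 -2.9 -4.1] [-0.0029  0.0004  0.0008]
0.04 21.57 [-9.  -3.8 -2.1] [-0.0029  0.     -0.0038]
0.03 21.82 [-8.5 -3.7 -1.7] [-0.0029 -0.0002 -0.0059]
0.02 22.07 [-9.9 -3.5  5. ] [-0.0029 -0.0002 -0.0077]
0.01 22.32 [-10.8  -3.1   9.9] [-0.0028 -0.0004 -0.0095]
0 22.57 [-12.   -2.3  11.9] [-0.0028 -0.0005 -0.0116]
-0.006 22.82 [-12.7  -3.7  13.7] [-0.0028 -0.0005 -0.0129]
-0.012 23.07 [-12.2  -2.1  12.1] [-0.0028 -0.0007 -0.0145]
-0.018 23.32 [-12.5  -1.9  12.4] [-0.0028 -0.0008 -0.016 ]
-0.024 23.57 [-13.   -1.7  15.7] [-0.0028 -0.0008 -0.017 ]
-0.03 23.82 [-15.7   0.5  26.7] [-0.0028 -0.0008 -0.0175]
```

Run:
```python
from rig import ctrl
from h import *
for a in [-.036,-.042]:
    ctrl.move_straight(gt(a),velocity=.06)
    s=ctrl.sense();print(round(a,3),round(s["time"],2),s["force"].round(1),(Pp(s["ee_pos"])-grip(0)).round(4))
ctrl.wait(.15)
for a in list(np.linspace(0,1.62,11)):
    ctrl.move_straight(gt(a),velocity=.2)
    s=ctrl.sense();print(round(a,2),round(s["time"],2),s["force"].round(1))
    if np.linalg.norm(s["force"])>70: break
snap(ctrl,"wrist","w8")
snap(ctrl,"scene","s8",(180,100,330,250),4)
```

```text
-0.036 24.07 [-19.1   1.6  38. ] [-0.0027 -0.0008 -0.0178]
-0.042 24.32 [-23.    2.2  50.4] [-0.0027 -0.0008 -0.018 ]
0.0 24.72 [-8.3 -3.6  0. ]
0.16 25.06 [-8.6 -2.9  0.1]
0.32 25.4 [-8.  -2.   0.6]
0.49 25.74 [-10.4  -2.6   4.2]
0.65 26.08 [-8.9 -2.9  4.6]
0.81 26.43 [-11.4  -5.    8.5]
0.97 26.77 [-12.6  -5.8  10.9]
1.13 27.11 [-13.8  -2.8  19.6]
1.3 27.45 [-6.1 -0.8 13.5]
1.46 27.79 [-4.   1.   9.3]
1.62 28.13 [4.9 0.9 2.5]
```

View pics/w8.png

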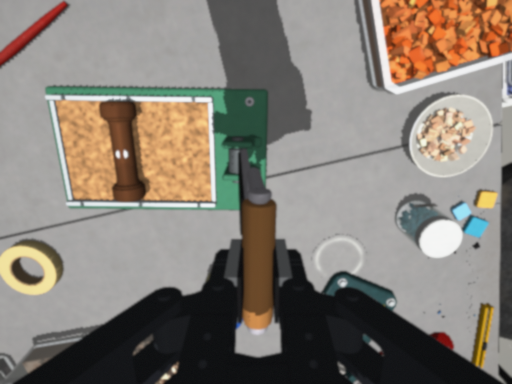

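View pics/s8.png

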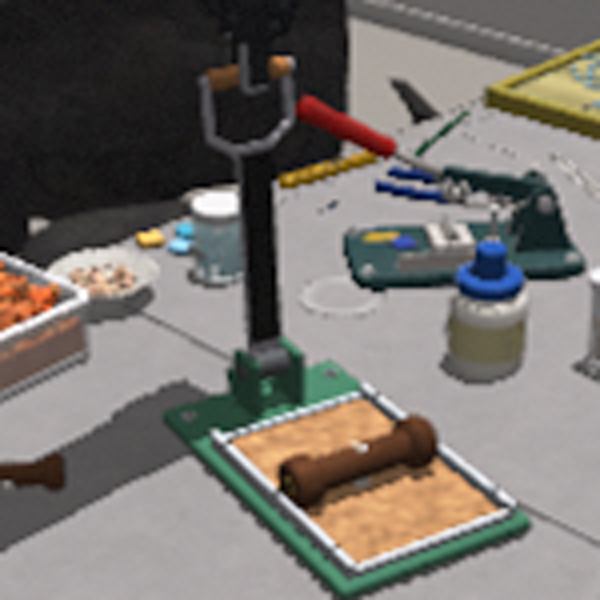

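Run:
```python
from rig import ctrl
from h import *
z=load("w8.npz");im=z["im"]
cv2.imwrite("pics/w8c.png",cv2.cvtColor(cv2.resize(im[90:215,60:190],None,fx=4.5,fy=4.5,interpolation=cv2.INTER_CUBIC),cv2.COLOR_RGB2BGR))
ctrl.move_straight(gt(1.77),velocity=.2)
ctrl.gripper_open()
ctrl.move_straight(W(0,grip(1.77)[1],.36),velocity=.3)
ctrl.move_straight(W(-.03,-.10,.30),velocity=.45)
ctrl.close_gripper(20)
s=ctrl.sense();print(round(s["time"],2),s["force"].round(1))
ctrl.move_straight(W(-.05,-.09,.15),velocity=.35)
snap(ctrl,"wrist","w9")
meas("w9")
```

```text
31.22 [ 0.5 -0.1 -0.1]
x -0.03 edges -0.0505 -0.024 mid -0.037
x -0.02 edges -0.051 -0.024 mid -0.0372
x -0.014 edges -0.05 -0.024 mid -0.0367
x 0.014 edges -0.1155 -0.065 mid -0.09
x 0.02 edges -0.117 -0.0635 mid -0.09
x 0.03 edges -0.118 -0.0625 mid -0.09
white [316.7 241.5] 48 [-0.0075 -0.0399  0.055 ]
white [326.8 240.6] 40 [-0.0084 -0.0314  0.055 ]
```

View pics/w8c.png

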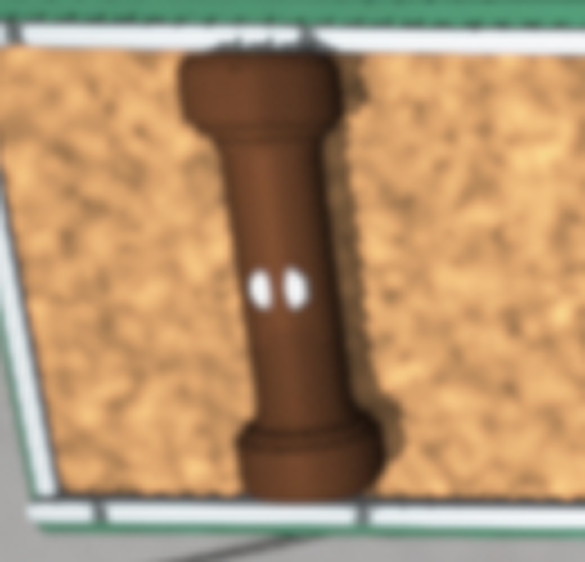

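View pics/w9.png

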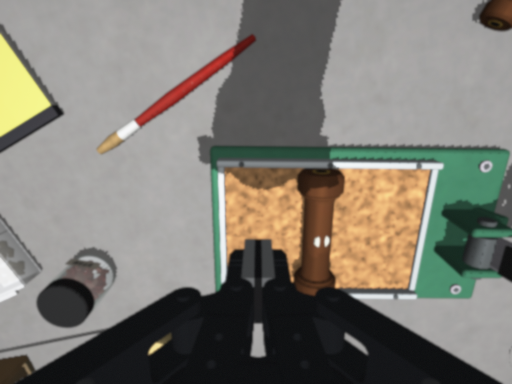

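Run:
```python
from h import *
meas("w8")
for n in ("w8","w9"):
    z=load(n+".npz")
    for y in (-.037,-.035): print(n,y,proj(z,W(-.006,y,.050)).round(1),proj(z,W(-.006,y,.055)).round(1), Pp(-z["R"].T@z["t"]).round(3))
```

```text
x -0.03 edges -0.0385 -0.019 mid -0.0285
x -0.02 edges -0.05 -0.018 mid -0.0337
x -0.014 edges -0.05 -0.018 mid -0.0337
x 0.014 edges -0.0505 -0.0175 mid -0.0337
x 0.02 edges -0.05 -0.018 mid -0.0337
x 0.03 edges -0.0505 -0.012 mid -0.031
white [ 99.6 161.3] 48915 [ 0.0029 -0.0594  0.055 ]
white [117.2 153.8] 30 [-0.0063 -0.0371  0.055 ]
white [125.3 153.6] 39 [-0.0066 -0.0275  0.055 ]
w8 -0.037 [[119.1 153.2]] [[117.4 154. ]] [-0.08   0.128  0.416]
w8 -0.035 [[120.8 153.2]] [[119.1 154. ]] [-0.08   0.128  0.416]
w9 -0.037 [[318.9 240.4]] [[320.  243.1]] [-0.13  -0.09   0.294]
w9 -0.035 [[321.2 240.4]] [[322.4 243.1]] [-0.13  -0.09   0.294]
```

Run:
```python
from rig import ctrl
from h import *
ctrl.move_straight(W(.027,-.072,.10),velocity=.3)
ctrl.move_straight(W(.027,-.072,.033),velocity=.15)
ctrl.move_straight(W(.027,-.058,.033),velocity=.06)
ctrl.move_straight(W(.027,-.006,.033),velocity=.025)
s=ctrl.sense();print(round(s["time"],2),s["force"].round(1))
ctrl.move_straight(W(-.05,-.035,.14),velocity=.3)
s=ctrl.sense();print(round(s["time"],2))
snap(ctrl,"wrist","w10")
meas("w10")
```

```text
35.52 [-20.9 -21.6  55.6]
36.12
x -0.03 edges -0.017 0.008 mid -0.0042
x -0.02 edges -0.0155 0.01 mid -0.0025
x -0.014 edges -0.018 0.011 mid -0.0032
x 0.014 edges -0.059 0.015 mid -0.0217
x 0.02 edges -0.0605 0.0175 mid -0.0212
x 0.03 edges -0.062 0.0005 mid -0.0305
white [278.6 244.4] 79 [-0.0117 -0.0161  0.055 ]
white [308.6 245.6] 25 [-0.0107  0.0086  0.055 ]
```

View pics/w10.png

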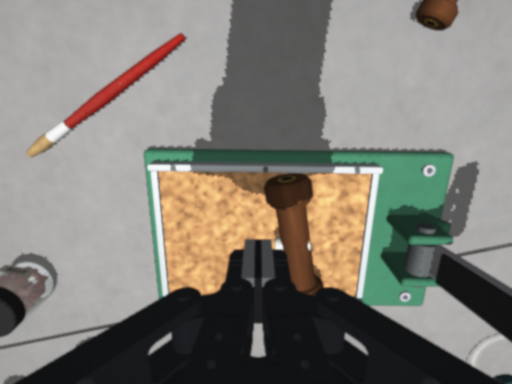

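Run:
```python
from rig import ctrl
from h import *
ctrl.gripper_open()
ctrl.move_straight(W(-.030,-.0045,.08),velocity=.25)
ctrl.move_straight(W(-.030,-.0045,.024),velocity=.15)
s=ctrl.sense();print(round(s["time"],2),s["force"].round(1))
ctrl.close_gripper(25)
s=ctrl.sense();print(round(s["time"],2),s["force"].round(1),s["gripper_width"])
ctrl.move_straight(W(-.030,-.0045,.028),velocity=.05)
ctrl.move_straight(W(-.026,-.0045,.028),velocity=.05)
ctrl.move_straight(W(-.026,-.0045,.0235),velocity=.05)
ctrl.gripper_open()
ctrl.move_straight(W(-.05,-.0045,.12),velocity=.25)
s=ctrl.sense();print(round(s["time"],2),s["force"].round(1))
snap(ctrl,"wrist","w11")
meas("w11")
```

```text
37.92 [-0.2  0.2  0.7]
38.49 [-0.6  0.2  6.1] 0.026439152110893854
40.41 [ 0.1 -0.2 -0.1]
x -0.03 edges -0.0165 0.008 mid -0.004
x -0.02 edges -0.0165 0.008 mid -0.004
x -0.014 edges -0.02 0.008 mid -0.0057
x 0.014 edges -0.1145 -0.079 mid -0.0965
x 0.02 edges -0.118 -0.079 mid -0.0982
x 0.03 edges -0.118 -0.0805 mid -0.099
white [238.7 259.7] 99 [-0.0091 -0.0183  0.055 ]
white [269.7 265.7] 32 [-0.0039  0.0053  0.055 ]
```

View pics/w11.png

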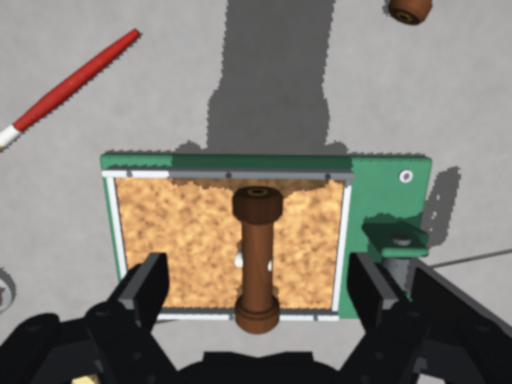

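```bash
cat >> h.py <<'E'
def push(ctrl,x,y0,y1,v=.025,n=2,z=.031):
    for y in np.linspace(y0,y1,n+1)[1:]:
        ctrl.move_straight(W(x,y,z),velocity=v)
        s=ctrl.sense(); print("push",x,round(y,4),round(s["time"],2),s["force"].round(1))
        if np.linalg.norm(s["force"])>6: print("STOP"); return False
    return True
E
python3 - <<'E'
from rig import ctrl
from h import *
ctrl.move_straight(W(.022,-.036,.12),velocity=.4)
ctrl.close_gripper(20)
ctrl.move_straight(W(.022,-.036,.031),velocity=.25)
push(ctrl,.022,-.036,-.010,v=.028)
ctrl.move_straight(W(-.045,-.04,.13),velocity=.4)
snap(ctrl,"wrist","w12")
meas("w12"); print(ctrl.sense()["time"])
E
```

```text
push 0.022 -0.023 42.7 [-0.2  0.2 -0.2]
push 0.022 -0.01 43.32 [-0.4  0.1  0.7]
x -0.03 edges 0.006 0.0335 mid 0.02
x -0.02 edges 0.0055 0.0335 mid 0.0198
x -0.014 edges 0.0055 0.0335 mid 0.0198
x 0.014 edges -0.0645 -0.0145 mid -0.0392
x 0.02 edges -0.0655 -0.0135 mid -0.0392
x 0.03 edges -0.067 -0.012 mid -0.0392
white [321.6 256.5] 241 [-0.0004  0.0115  0.055 ]
43.825
```

View pics/w12.png

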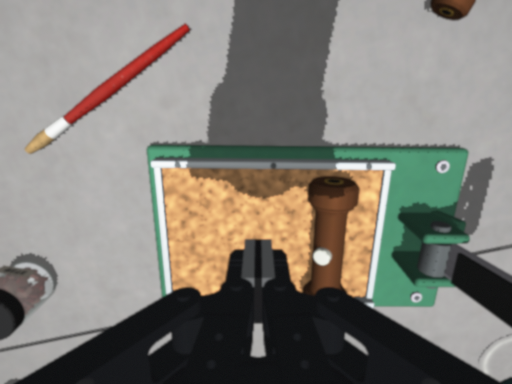

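Run:
```python
from h import *
ims=[]
for d in (-8,-20,-30):
    overlay("w12",.019,.0,np.radians(d),(290,165,390,300),4); ims.append(cv2.imread("pics/w12_o.png"))
a=np.hstack(ims);cv2.imwrite("pics/cmp3.png",cv2.resize(a,None,fx=.66,fy=.66,interpolation=cv2.INTER_AREA))
```

```text
(no output)
```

View pics/cmp3.png

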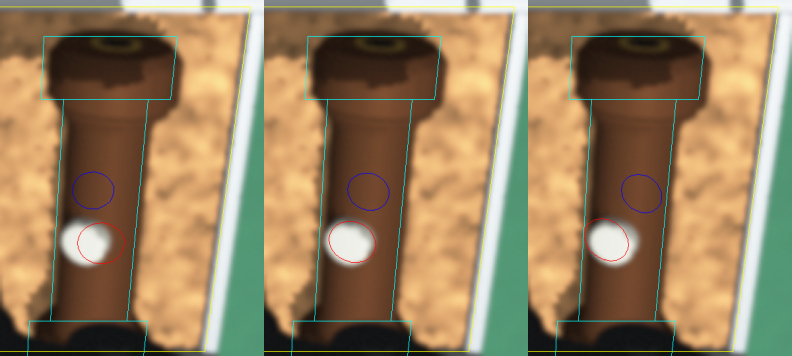

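Run:
```python
from rig import ctrl
from h import *
ctrl.move_straight(W(-.026,-.012,.10),velocity=.4)
ctrl.move_straight(W(-.026,-.012,.031),velocity=.25)
ctrl.move_straight(W(-.026,-.002,.031),velocity=.05)
push(ctrl,-.026,-.002,.0075,v=.014,n=1)
ctrl.move_straight(W(-.06,-.005,.13),velocity=.4)
snap(ctrl,"wrist","w13")
meas("w13"); print(ctrl.sense()["time"])
z=load("w13.npz");print(proj(z,W(0,.027,.05)))
ims=[]
c=proj(z,W(0,.02,.04))[0].astype(int)
for d in (-12,0,12):
    overlay("w13",.027,.0,np.radians(d),(c[0]-50,c[1]-85,c[0]+50,c[1]+50),4); ims.append(cv2.imread("pics/w13_o.png"))
a=np.hstack(ims);cv2.imwrite("pics/cmp4.png",cv2.resize(a,None,fx=.66,fy=.66,interpolation=cv2.INTER_AREA))
```

```text
push -0.026 0.0075 45.69 [-0.1 -0.3 -0.4]
x -0.03 edges 0.034 0.0615 mid 0.048
x -0.02 edges 0.035 0.0615 mid 0.0485
x -0.014 edges 0.0345 0.0615 mid 0.0483
x 0.014 edges -0.032 0.0235 mid -0.004
x 0.02 edges -0.0335 -0.011 mid -0.022
x 0.03 edges -0.0735 -0.0625 mid -0.0677
white [336.2 259.8] 444 [-0.0119  0.0587  0.055 ]
white [251.3 280.1] 12 [ 0.0069 -0.0095  0.055 ]
white [264. 280.] 10 [0.0069 0.0009 0.055 ]
46.1583
[[295.36295478 269.35107011]]
```

View pics/cmp4.png

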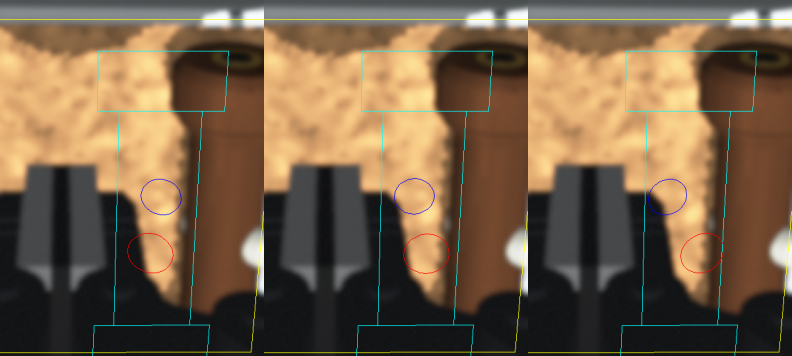

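Run:
```python
from h import *
z=load("w11.npz");Q=Pp(pts(z).reshape(-1,3))
g=cv2.cvtColor(z["im"],cv2.COLOR_RGB2HSV).reshape(-1,3)
m=(g[:,0]>50)&(g[:,0]<90)&(g[:,1]>80)&(Q[:,2]>.03)&(Q[:,2]<.075)&(abs(Q[:,0])<.04)
q=Q[m];print(len(q),np.percentile(q,[1,5,50,99],axis=0).round(4))
z=load("w13.npz");Q=Pp(pts(z).reshape(-1,3))
g=cv2.cvtColor(z["im"],cv2.COLOR_RGB2HSV).reshape(-1,3)
m=(g[:,0]>50)&(g[:,0]<90)&(g[:,1]>80)&(Q[:,2]>.03)&(Q[:,2]<.075)&(abs(Q[:,0])<.04)
q=Q[m];print(len(q),np.percentile(q,[1,5,50,99],axis=0).round(4))
cv2.imwrite("pics/w13c.png",cv2.cvtColor(cv2.resize(z["im"][150:330,240:470],None,fx=3.4,fy=3.2),cv2.COLOR_RGB2BGR))
```

```text
1254 [[-0.0241  0.0862  0.0306]
 [-0.023   0.0867  0.0319]
 [-0.0217  0.1022  0.054 ]
 [ 0.0175  0.13    0.0633]]
1739 [[-0.0239  0.0858  0.0303]
 [-0.0228  0.0864  0.032 ]
 [-0.0193  0.0971  0.0553]
 [ 0.0236  0.1293  0.0634]]
```

View pics/w13c.png

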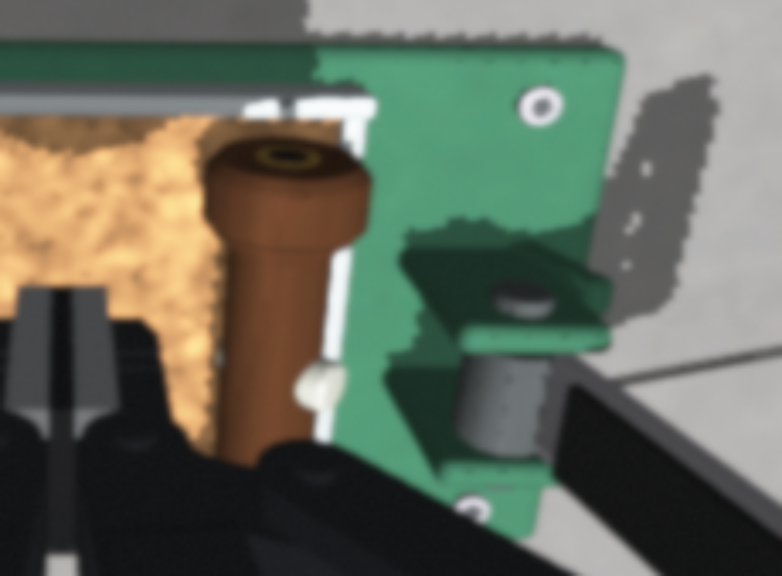

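Run:
```python
from rig import ctrl
from h import *
ctrl.gripper_open()
ctrl.move_straight(W(-.029,.026,.11),velocity=.4)
ctrl.move_straight(W(-.029,.026,.024),velocity=.2)
s=ctrl.sense();print(round(s["time"],2),s["force"].round(1))
ctrl.close_gripper(20)
s=ctrl.sense();print(round(s["time"],2),s["force"].round(1),s["gripper_width"])
snap(ctrl,"wrist","w14",(150,150,400,384),3)
```

```text
47.79 [-0.2  0.7  1.1]
48.3 [-1.1 -0.5  7.3] 0.03809618068231258
```

View pics/w14.png

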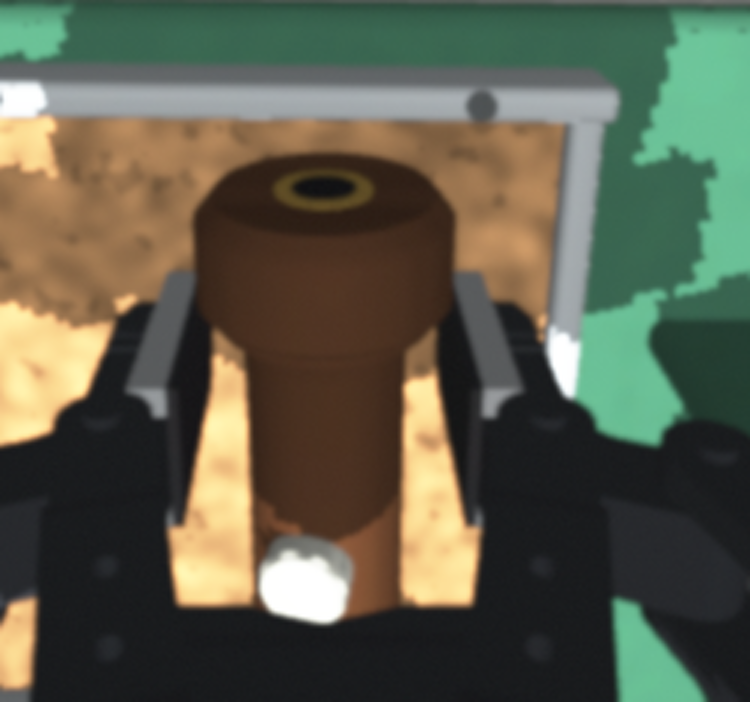

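Run:
```python
from rig import ctrl
from h import *
ctrl.gripper_open()
ctrl.move_straight(W(-.029,.026,.10),velocity=.3)
ctrl.move_straight(W(-.02,.05,.35),velocity=.4)
snap(ctrl,"wrist","w15")
g=grip(1.77); print(ctrl.sense()["time"])
ctrl.move_straight(W(-.002,g[1],.35),velocity=.4)
ctrl.move_straight(gt(1.77,(-.002,0,0)),velocity=.25)
ctrl.close_gripper(60)
s=ctrl.sense();print(s["time"],s["force"],s["gripper_width"])
z=load("w15.npz");c=proj(z,W(0,.02,.04))[0].astype(int);print(c)
cv2.imwrite("pics/w15c.png",cv2.cvtColor(cv2.resize(z["im"][max(c[1]-60,0):c[1]+60,max(c[0]-60,0):c[0]+60],None,fx=4.5,fy=4.5,interpolation=cv2.INTER_CUBIC),cv2.COLOR_RGB2BGR))
```

```text
50.1
51.6583 [-0.88989153  1.06803171  3.34586039] 0.013923870178464297
[237 163]
```

View pics/w15c.png

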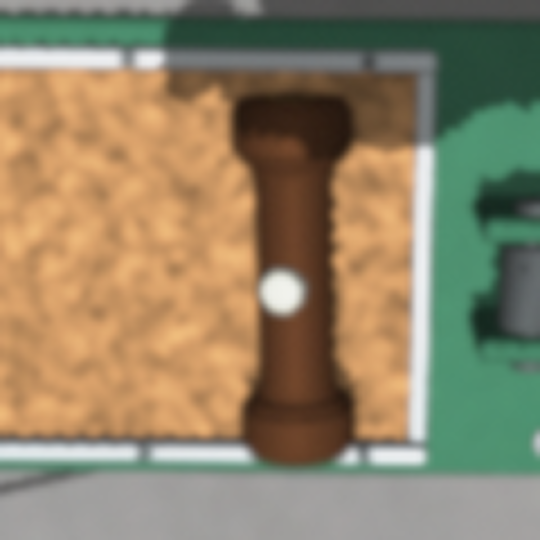

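Run:
```python
from rig import ctrl
from h import *
ok=True
for a in list(np.linspace(1.77,.12,10)[1:]):
    ctrl.move_straight(gt(a,(-.003,0,0)),velocity=.24)
    s=ctrl.sense();print(round(a,2),round(s["time"],2),s["force"].round(1))
    if np.linalg.norm(s["force"])>60: ok=False;break
if ok:
  for a in [.07,.05,.03,.015,0,-.012,-.024,-.032,-.040]:
    ctrl.move_straight(gt(a,(-.003,0,0)),velocity=.08)
    s=ctrl.sense();print(round(a,3),round(s["time"],2),s["force"].round(1),(Pp(s["ee_pos"])-grip(0)).round(4))
    if s["force"][2]>45: break
```

```text
1.59 51.99 [-3.4  0.1 12.8]
1.4 52.33 [-4.9 -2.2 13.6]
1.22 52.66 [-7.  -5.  10.5]
1.04 52.99 [-6.5 -5.4  5.9]
0.85 53.33 [-7.3 -4.6  4.2]
0.67 53.66 [-8.4 -4.8  2.5]
0.49 53.99 [-7.9 -4.7  0. ]
0.3 54.33 [-8.4 -4.  -2.7]
0.12 54.66 [-8.6 -5.1 -2. ]
0.07 54.96 [-7.8 -6.2 -0.5] [-0.0058  0.0008  0.003 ]
0.05 55.21 [-8.3 -4.9  1.5] [-0.0056  0.0002 -0.0014]
0.03 55.46 [-9.3 -5.4  2.6] [-0.0055 -0.0001 -0.0058]
0.015 55.71 [-10.5  -4.8   3.2] [-0.0056 -0.0003 -0.0092]
0 55.96 [-10.   -4.8   5.2] [-0.0056 -0.0005 -0.0127]
-0.012 56.21 [-10.7  -6.    6.4] [-0.0055 -0.0006 -0.0153]
-0.024 56.46 [-12.   -4.6  12.3] [-0.0055 -0.0006 -0.0176]
-0.032 56.71 [-14.1  -3.4  18.6] [-0.0056 -0.0008 -0.019 ]
-0.04 56.96 [-17.3  -1.4  30.4] [-0.0056 -0.0008 -0.0199]
```

Run:
```python
from rig import ctrl
from h import *
for a in [-.047,-.054]:
    ctrl.move_straight(gt(a,(-.003,0,0)),velocity=.08)
    s=ctrl.sense();print(round(a,3),round(s["time"],2),s["force"].round(1),(Pp(s["ee_pos"])-grip(0)).round(4))
    if s["force"][2]>50: break
ctrl.wait(.12)
for a in list(np.linspace(0,1.62,10)):
    ctrl.move_straight(gt(a,(-.002,0,0)),velocity=.24)
    s=ctrl.sense();print(round(a,2),round(s["time"],2),s["force"].round(1))
    if np.linalg.norm(s["force"])>70: break
snap(ctrl,"wrist","w16")
z=load("w16.npz");c=proj(z,W(0,.02,.04))[0].astype(int);print(c)
cv2.imwrite("pics/w16c.png",cv2.cvtColor(cv2.resize(z["im"][max(c[1]-50,0):c[1]+50,max(c[0]-50,0):c[0]+50],None,fx=5,fy=5,interpolation=cv2.INTER_CUBIC),cv2.COLOR_RGB2BGR))
meas("w16")
```

```text
-0.047 57.21 [-19.6   0.   40.9] [-0.0056 -0.0008 -0.0205]
-0.054 57.46 [-22.9   1.3  52.5] [-0.0055 -0.0008 -0.0212]
0.0 57.83 [-10.4  -5.7  -0.5]
0.18 58.15 [-11.3  -4.2   2.4]
0.36 58.48 [-11.   -3.5   3.2]
0.54 58.8 [-12.   -4.3   6.8]
0.72 59.12 [-11.5  -4.7   6.1]
0.9 59.45 [-14.1  -5.1  12.1]
1.08 59.77 [-15.8  -6.9  19.5]
1.26 60.1 [-13.8  -0.6  23.7]
1.44 60.42 [-4.3  3.3 10.1]
1.62 60.75 [-1.7  2.   8.4]
[168 159]
x -0.03 edges 0.0125 0.0405 mid 0.0268
x -0.02 edges 0.0125 0.042 mid 0.0275
x -0.014 edges 0.0125 0.041 mid 0.027
x 0.014 edges 0.013 0.0425 mid 0.028
x 0.02 edges 0.0125 0.041 mid 0.027
x 0.03 edges 0.013 0.042 mid 0.0278
white [ 99.8 159.7] 49262 [-0.0024 -0.0576  0.055 ]
white [165.7 163.1] 18 [0.0014 0.0203 0.055 ]
white [172.  163.2] 27 [0.0015 0.0278 0.055 ]
```

View pics/w16c.png

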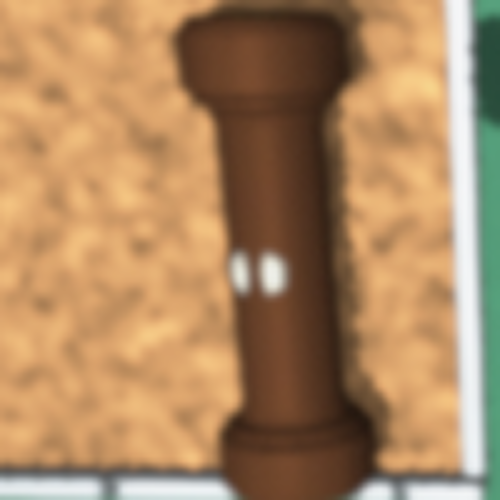

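Run:
```python
from rig import ctrl
from h import *
ctrl.gripper_open()
ctrl.move_straight(W(0,grip(1.62)[1],.38),velocity=.3)
s=ctrl.sense();print(s["time"],s["force"])
snap(ctrl,"scene","s17",(150,80,370,250),3.5)
```

```text
62.0 [-0.0693682   0.96080293 -0.53500192]
```

View pics/s17.png

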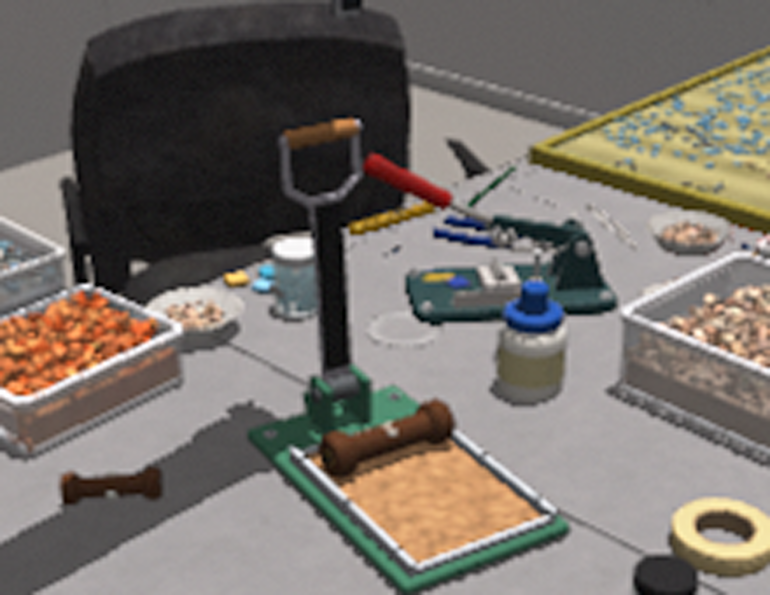

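The picture shows the lever upright, the stem on the bed with its inlay flush, the gripper clear, and the tape, jars and dishes looking undisturbed.

```bash
python3 -c "
from rig import ctrl
ctrl.job_done(); print(ctrl.sense()['time'])"
```

```text
the job is handed in; nothing more can be done
the job is handed in; nothing more can be done
```

I pressed both inlays of the larger stem, the one on the bed, with the lever and rolled the stem half a turn between presses. The job was handed in at about 62 s, and no verdict is given.

**Last checks:**
- Both inlays looked flush. Each press ended hard against the wood, at about 50 N on the lever.
- The stem lay on the bed with its middle at press x of about 0.001 and y of about 0.027 m.
- The lever stood at about 1.62 rad, the gripper was clear, and no bystander appeared to have moved.

**What did not go to plan:**
- **Coasting:** The stem rolled on after several pushes. I shifted it along the bed once with a grasp raised about 4 mm. Later it ran against the end stop at the hinge end, and I rolled it back by closing the gripper on it.
- **Jam:** During the half turn one push skewed the stem against the rails, and the wrist force reached about 60 N. I freed and straightened it with another grasp raised about 4 mm. I saw no sign of finger force on an inlay.
- **Tilt:** The inlays were not perfectly upright when pressed. The first was off by roughly 6–9° and the second by roughly 13°.

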